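# Close the drop-in sliding lid of a carver's tool box

### The job

The lid of the carver's tool box was left ajar: one end is tucked under the end board of the box, the other end is still riding up on top of the opposite end board. With a fingertip against a crossbar, push the lid along its rails, deeper under the board it is tucked under, until you feel the raised end drop into the opening and the lid lies flat; then push it back the other way until its crossbar stops against the opposite end board, so that both ends are held under the end boards. Only push the lid, do not lift it, and leave everything else where it is.

Things in the scene. Friction and masses are not known exactly. Their poses are not given: they have to be found in the camera images.
- box: heavy wooden tool box, fixed on the bench, 500 long (its x) x 198 wide (y) x 115 high; origin at the centre of its underside, z up. x points along the rails, from the end board the lid rides up on (-x) to the one it is tucked under (+x). Side walls 14 thick, 170 apart inside, tops at z = 115. Two fixed end boards lie between them, with a 240 long opening (x = -120 to 120) from one to the other
- rails (a point): point midway between the tops of the two rails, at box x = 0, y = 0, z = 80. The rails are wooden strips 12 wide along the inside of the side walls, on which the lid slides; chisels lie in the box below them
- raised_side_board (a point): midpoint of the upper inner edge of the -x end board (the one the lid rides up on), at box x = -120, y = 0, z = 107. This board covers box x = -230 to -120, is 10 thick, and leaves a 17 high slot between the rails and its underside
- tucked_side_board (a point): midpoint of the upper inner edge of the +x end board (the one the lid is tucked under), at box x = 120, y = 0, z = 107. This board covers box x = 120 to 230, is 10 thick, with the same 17 high slot below it
- lid: pale loose wooden lid, about 0.3 kg, 310 long (its x, the same way as the box's x) x 166 wide (y) x 8 thick, with two dark crossbars on top; origin at the centre of its underside, z up. Starts tilted about 6 degrees, -x end up. Pushed to box +x with 1 to 4 N, it drops flat on the rails when its origin passes box x = 35; at x = 55 it can go no further. Closed: origin at box x = 0
- crossbar1 (a point): top centre of crossbar 1, nearer the lid's raised end, 24 (x) x 140 (y) x 20 high; this point is at lid x = -108, z = 28, and the lid's top face 20 below it. It rides at first over the -x end board; when the dropped lid is slid back to -x, its -x face stops against that board's inner edge: closed. A push of about 6 N there is plenty
- crossbar2 (a point): top centre of crossbar 2, 24 (x) x 140 (y) x 20 high, at lid x = 53, z = 28. Its +x face meets the +x end board if the lid is pushed all the way to +x
- lid_raised_end (a point): middle of the lower edge of the lid's -x end, at lid x = -155; 107 or more above the box's underside while it rides on the end board, 80 once it has dropped onto the rails
- lid_tucked_end (a point): middle of the lower edge of the lid's +x end, at lid x = 155; 80 above the box's underside, on the rails, at the start 10 to 30 beyond the inner edge of the +x end board
- rosette: loose carved round wooden rosette, 52 across, 21 high, standing on the +x end board; leave alone
- chisel: carving chisel, 230 long, lying on the bench beside the box; leave alone
- plane: small wooden finger plane, 85 x 34 x 50 high, on the bench on the other side of the box; leave alone
- mallet: round wooden carver's mallet, 80 across, 250 high, standing on its head; leave alone
- oil: amber oil bottle, 48 across, 130 high; leave alone
- brush: bench brush lying on the bench; leave alone
- whetstone: whetstone on its wooden base, 180 x 60 x 42 high; leave alone

How it is judged:
By the outcome, as a careful person would: the job done as asked, in the order asked, and still so for the second after the job is handed in, with the robot touching nothing.
It also fails if it takes over 59 s, if anything falls off the work surface, if the arm or the gripper's body presses on something with over 40 N, if the wrist force passes 120 N, or if a joint passes its speed limit or range.

### The arm

A 7-joint arm with a two-finger parallel gripper is mounted at the origin on the work surface. World frame = base frame: x ahead of the robot, y to its left, z up, the work surface at z = 0. Lengths are in m, angles in rad, forces in N, time in s.
With the tool pointing down it reaches from about 0.4 to 0.85 m from the base axis. Payload 4.5 kg.
Tool frame: the origin (TCP) lies midway between the tips of the shut fingers; the grasp point (between the pads) lies 19 mm behind it; z points along the fingers, y is the line along which they close (so a half turn about z gives the same grasp; the last joint's range is limited). The gripper opens to 88 mm and grips with 3 to 60 N. Pads are 18 mm wide; open, the fingers measure 123 mm over their backs; the gripper's body (75 mm by 187 mm) begins 45 mm behind the grasp point.
Start: joints at [-1.125, 0.689, -0.195, 1.565, 0.157, 0.902, -0.215], TCP at [0.25, 0.573, 0.239] pointing down, gripper open.
Joint ranges: [-3.01, 3.01], [-0.46, 2.08], [-1.47, 1.51], [0.13, 2.56], [-1, 4.14], [0.04, 2.09], [-2.66, 2.66]. Speed limits (rad/s): [2.57, 2.57, 3.14, 3.14, 3.14, 3.14, 3.14].

### API

Orientations are given as a unit quaternion [x, y, z, w].
In Python, from plant import r gives the robot as it stands.
- The arm moves only by the tool carry_out, never from a script. Its argument "plan" is a list of rows, each an object with "rot": the turn, a rotation vector about the tool's x, y, z in rad, a list of three; "xyz": the shift along the tool's x, y, z in m, a list of three; "grip": the closure in counts, from 0 (fully open) to 255 (shut). In form: [{"rot": [wx, wy, wz], "xyz": [dx, dy, dz], "grip": grip}, ...]. A call has 1 to 8 rows; each row is the pose to reach, as a shift and turn from the pose commanded when the call began, along the tool's axes at that moment; what a row does not reach only later rows make up. A row lasts 1/12 s, in which the tool goes at most 41.7 mm and 7.16 degrees, less where a joint would pass 70% of its speed; a pose out of reach is approached as far as the arm can. A call with a gripper value outside its range is refused whole. The fingers move at their own pace and stop on an object; "squeeze" is the grip in N (left out, the last holds). Time passes only in rows, so rows that repeat a pose let the fingers close. It gives the time, the measured TCP pose, the force, the opening and the grip force at its end, in the units of the state.
- r.get_state(): the state, without advancing time (a new reading comes with each control period).
- r.snapshot(name): name is "scene" or "top" or "wrist"; returns the picture (420x560x3 uint8, red, green, blue); there is no depth.
- r.camera_params(name): a dict with "fx", "fy", "cx", "cy" (pixels), "position" and "attitude" of the camera in the world; the wrist camera has in their place "hand_eye" (4x4, takes a point from camera to tool coordinates, whose origin is the TCP and whose axes are the flange's). Camera axes: x right, y down, z forward; pixel columns grow to the right and rows downward; lengths in m; the calibration is good to about 2 mm. The wrist camera is an equidistant fisheye: a pixel r from the principal point sees the ray r / f radians off the axis. A picture is of the moment at which its call begins: read the wrist's pose just before it. camera_params takes no time and is no camera call.
- r.finish_job(): hands the job in; it is judged then, once.
The state is a dict: "clock": time; "q": joint angles; "qd": joint speeds; "joint_torque": joint torques, N m; "tool_pos": TCP position; "eef_rot": TCP orientation; "contact_force": force on the tool from outside, world axes, zero at the start; "moment": the same for the moment, N m; "opening": opening from 0.0 (shut) to 1.0 (fully open); "finger_force": force on a finger pad.
Only numpy, scipy, OpenCV 4.12 (cv2) and the standard library are available. Lean on these libraries where they do the work, as an engineer would, in place of code of your own. Each camera call takes 0.05 s, during which the arm holds its last target. There are 200 camera calls.

## Working session

There is one attempt and no reset: what is moved stays moved. The work goes in short steps, Python scripts to look and compute and a tool call to move; the robot and the scene stay as the last step left them, time stands still between calls to the robot, and variables do not carry over. Pictures are saved under pics/ and viewed, at most 10 in all, crops included, and the job is handed in when it is done.

Besides the shell and the picture viewer there is one more tool, called after "Call:" by a JSON object that holds its "op" and its "data", one argument or row to a line. carry_out: Moves the arm, as the interface text tells. Its arguments: {"type":"object","properties":{"plan":{"type":"array"},"squeeze":{"type":"number"}},"required":["plan"]}

```bash
ls; mkdir -p pics
python3 - <<'E'
from plant import r
import cv2
s=r.get_state();print(s)
for n in("scene","top"):
    print(n,r.camera_params(n)); cv2.imwrite(f"pics/{n}0.png",r.snapshot(n)[:,:,::-1])
print(r.camera_params("wrist"))
E
```

```text
pics
{'clock': 0.0, 'q': array([-1.12521039,  0.68996241, -0.19451162,  1.56631153,  0.15732329,
        0.90249275, -0.21508528]), 'qd': array([-0.0017201 , -0.00111054, -0.0005947 ,  0.00014194,  0.00146637,
       -0.00187232, -0.00080119]), 'joint_torque': array([-7.74421223e-04, -5.27549994e+01, -1.26666125e+00, -1.53428990e+01,
       -5.25733398e-02,  6.80428493e-03,  1.83706024e-04]), 'tool_pos': array([0.2499605 , 0.57217187, 0.23793209]), 'eef_rot': array([ 2.04388530e-01,  9.78889440e-01, -8.83578982e-04, -1.08446658e-04]), 'contact_force': array([-0.57368154, -0.63011895, -0.49244629]), 'moment': array([-0.01347832,  0.03715123,  0.01495988]), 'finger_force': 0.0, 'opening': 1.0005274782535862}
scene {'fx': 498.6985701824027, 'fy': 498.6985701824027, 'cx': 276.2438764902197, 'cy': 207.07425715869323, 'position': array([ 1.08970772, -0.55729875,  1.30834089]), 'attitude': array([ 0.87384907,  0.39165548, -0.1112276 , -0.26574838])}
top {'fx': 395.45116821044223, 'fy': 395.45116821044223, 'cx': 277.9948086507814, 'cy': 212.22256614273203, 'position': array([ 0.35229701, -0.02826602,  1.33064843]), 'attitude': array([ 0.71507567, -0.69524845,  0.04653472, -0.05595454])}
{'fx': 325.19226210127806, 'fy': 325.19226210127806, 'cx': 280.5305192386733, 'cy': 212.6240089681258, 'hand_eye': array([[ 1.23706181e-03, -9.56596033e-01, -2.91414651e-01,
         7.51213908e-02],
       [ 9.99999232e-01,  1.20602374e-03,  2.86132951e-04,
         7.88419438e-04],
       [ 7.77393401e-05, -2.91414781e-01,  9.56596790e-01,
        -1.46377970e-01],
       [ 0.00000000e+00,  0.00000000e+00,  0.00000000e+00,
         1.00000000e+00]])}
```

View pics/top0.png

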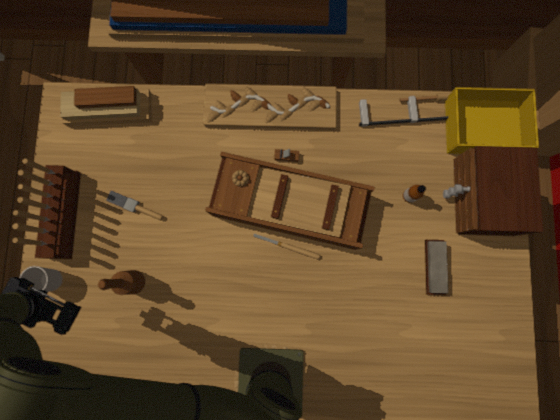

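View pics/scene0.png

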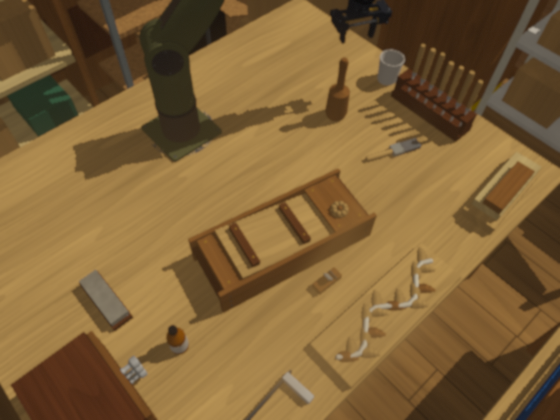

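The top view shows the box with corners near (224,155), (373,186), (360,246) and (208,211). The rosette at (240,178) marks the box's +x end. The dark crossbars are at (281,197), which is crossbar 2, and (333,207), which is crossbar 1. The scene view agrees.

```bash
cat > h.py <<'E'
import numpy as np, cv2
from scipy.spatial.transform import Rotation as R
from plant import r
def cast(n,uv,z,pose=None):
    """pixels -> world points on height z"""
    c=r.camera_params(n); uv=np.atleast_2d(uv).astype(float)
    d=(uv-[c['cx'],c['cy']])/[c['fx'],c['fy']]
    if n=='wrist':
        t=np.linalg.norm(d,axis=1,keepdims=True)
        d=np.c_[d*np.sinc(t/np.pi)**1,np.cos(t)]
        p,Rt=pose; H=c['hand_eye']; M=Rt.as_matrix()@H[:3,:3]; o=p+Rt.apply(H[:3,3])
    else:
        d=np.c_[d,np.ones(len(d))]; M=R.from_quat(c['attitude']).as_matrix(); o=c['position']
    w=d@M.T
    return o+w*((z-o[2])/w[:,2])[:,None]
E
python3 - <<'E'
from h import *
P=cast('top',[(224,155),(373,186),(360,246),(208,211)],.115)
print(P.round(3)); print([np.linalg.norm(P[i]-P[(i+1)%4]).round(3) for i in range(4)],P.mean(0))
d=(P[0]+P[3]-P[1]-P[2]);print('yaw',np.degrees(np.arctan2(d[1],d[0])))
print(cast('top',[(281,197),(333,207)],.115).round(3))
im=cv2.imread('pics/top0.png')
cv2.imwrite('pics/topc.png',cv2.resize(im[140:270,195:385],None,fx=4,fy=4,interpolation=2))
im=cv2.imread('pics/scene0.png')
E
```

```text
[[ 0.709  0.167  0.115]
 [ 0.621 -0.304  0.115]
 [ 0.432 -0.263  0.115]
 [ 0.528  0.209  0.115]]
[np.float64(0.48), np.float64(0.193), np.float64(0.482), np.float64(0.186)] [ 0.57225587 -0.04789274  0.115     ]
yaw 78.98993274734528
[[ 0.578 -0.017  0.115]
 [ 0.551 -0.18   0.115]]
```

View pics/topc.png

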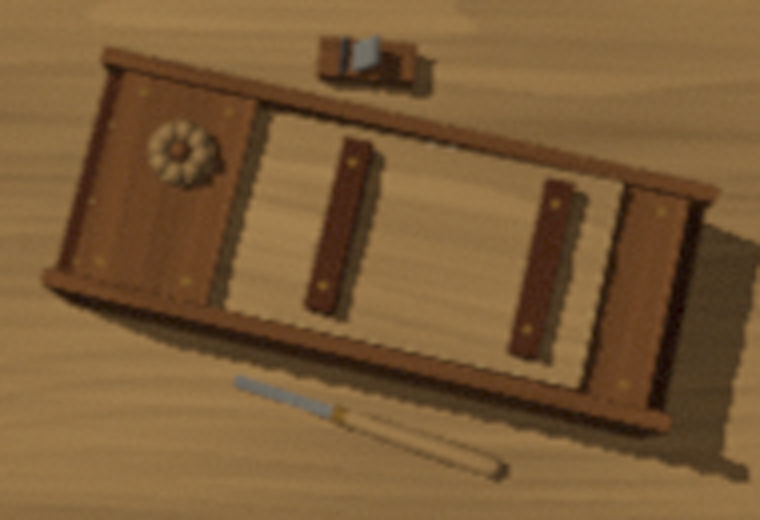

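The enlarged crop shows sharper corners: outer box (105,52), (718,190), (668,425) and (44,280). Crossbar 2's -x top edge runs (372,143)–(333,316), and crossbar 1's runs (575,183)–(536,357). The lid's raised end edge runs (625,184)–(585,386).

Run:
```python
from h import *
f=lambda L,z:cast('top',np.array(L)/4+[195,140]-.375,z)
P=f([(105,50),(718,190),(667,425),(43,280)],.115)
print(P.round(3)); print([np.linalg.norm(P[i]-P[(i+1)%4]).round(3) for i in range(4)])
ang=[np.degrees(np.arctan2(*(v[1::-1]))) for v in (P[0]-P[1],P[3]-P[2])];print(ang)
a=np.radians(np.mean(ang)); X=np.array([np.cos(a),np.sin(a)]);Y=np.array([-X[1],X[0]]);c=P[:,:2].mean(0);print(c,a)
B=lambda L,z:(((f(L,z)[:,:2]-c)@np.c_[X,Y])*1000).round()
print('cb2',B([(358,140),(320,315)],.118),B([(372,143),(333,316)],.118))
print('cb1',B([(560,180),(523,355)],.135),B([(575,183),(536,357)],.135))
print('raised end',B([(625,184),(585,386)],.117),'+board edge',B([(257,103),(212,303)],.107),'ros',B([(183,153)],.125))
```

```text
[[ 0.718  0.178  0.115]
 [ 0.617 -0.308  0.115]
 [ 0.433 -0.268  0.115]
 [ 0.532  0.217  0.115]]
[np.float64(0.496), np.float64(0.189), np.float64(0.495), np.float64(0.19)]
[np.float64(78.27442858616561), np.float64(78.4425097312794)]
[ 0.57482857 -0.04510128] 1.3676132836421389
cb2 [[ 34. -69.]
 [ 31.  73.]] [[ 23. -69.]
 [ 21.  71.]]
cb1 [[-125.  -69.]
 [-126.   70.]] [[-137.  -70.]
 [-136.   69.]]
raised end [[-177.  -82.]
 [-179.   80.]] +board edge [[120. -83.]
 [116.  82.]] ros [[165. -26.]]
```

Lid origin is about -17 in box x, which is consistent with both crossbars and puts the tucked end 18 past the board edge. I'll work between the two bars with the fingers shut, raising first to clear the mallet.

```bash
cat >> h.py <<'E'
C=np.array([.5748,-.0451]); A=1.3676; X=np.array([np.cos(A),np.sin(A)]); Y=np.array([-X[1],X[0]])
def box(p): return np.r_[(p[:2]-C)@X,(p[:2]-C)@Y,p[2]]*1000
def to(bx,by,z):
    "tool-frame shift and turn to a box-frame target (mm), tool y along box x, pointing down"
    s=r.get_state(); Rt=R.from_quat(s['eef_rot']); p=s['tool_pos']
    t=np.r_[C+bx/1000*X+by/1000*Y,z/1000]
    G=R.from_matrix(np.c_[np.r_[-Y,0],np.r_[X,0],[0,0,-1]])
    print('t',round(s['clock'],2),'box',box(p).round(1),'F box',(s['contact_force'][:2]@np.c_[X,Y]).round(1),s['contact_force'][2].round(1),
      '\nshift',Rt.inv().apply(t-p).round(4),'turn',(Rt.inv()*G).as_rotvec().round(3))
E
python3 - <<'E'
from h import *
print('mallet',cast('top',[(125,283)],.05)); to(-30,0,380); to(-15,0,180)
E
```

```text
mallet [[0.29673119 0.47487584 0.05      ]]Traceback (most recent call last):
  File "<stdin>", line 2, in <module>
  File "h.py", line 22, in to
    G=R.from_matrix(np.c_[np.r_[-Y,0],np.r_[X,0],[0,0,-1]])
  File "scipy/spatial/transform/_rotation.pyx", line 1143, in scipy.spatial.transform._rotation.Rotation.from_matrix
ValueError: Non-positive determinant (left-handed or null coordinate frame) in rotation matrix 0: [[ 0.97942656  0.20180092  0.        ]
 [-0.20180092  0.97942656  0.        ]
 [ 0.          0.         -1.        ]].
```

```bash
sed -i 's/np.r_\[-Y,0\]/np.r_[Y,0]/' h.py
python3 - <<'E'
from h import *
to(-30,0,400)
E
```

```text
t 0.1 box [539.1 442.7 238. ] F box [-0.1 -0.2] -0.1 
shift [-0.5509 -0.4654 -0.1612] turn [-0.002 -0.    -0.209]
```

Call:
{"op": "carry_out", "data": {
  "plan": [
    {"rot":[0,0,0],"xyz":[0,0,-0.04],"grip":255},
    {"rot":[0,0,0],"xyz":[0,0,-0.08],"grip":255},
    {"rot":[0,0,0],"xyz":[0,0,-0.12],"grip":255},
    {"rot":[0,0,0],"xyz":[0,0,-0.16],"grip":255},
    {"rot":[0,0,0],"xyz":[0,0,-0.16],"grip":255}
  ],
  "squeeze": 40
}}

```text
clock: 0.52
tool_pos: [0.2511, 0.5762, 0.4072]
eef_rot: [0.205, 0.979, 0.008, 0.001]
contact_force: [1.0, 1.9, 0.7]
opening: 0.645
finger_force: 0.0
```

Call:
{"op": "carry_out", "data": {
  "plan": [
    {"rot":[0,0,-0.21],"xyz":[-0.55,-0.465,0],"grip":255},
    {"rot":[0,0,-0.21],"xyz":[-0.55,-0.465,0],"grip":255},
    {"rot":[0,0,-0.21],"xyz":[-0.55,-0.465,0],"grip":255},
    {"rot":[0,0,-0.21],"xyz":[-0.55,-0.465,0],"grip":255},
    {"rot":[0,0,-0.21],"xyz":[-0.55,-0.465,0],"grip":255},
    {"rot":[0,0,-0.21],"xyz":[-0.55,-0.465,0],"grip":255},
    {"rot":[0,0,-0.21],"xyz":[-0.55,-0.465,0],"grip":255},
    {"rot":[0,0,-0.21],"xyz":[-0.55,-0.465,0],"grip":255}
  ]
}}

```text
clock: 1.18
tool_pos: [0.3976, 0.2715, 0.3984]
eef_rot: [0.101, 0.995, -0.0, -0.0]
contact_force: [0.6, 0.5, 0.0]
opening: 0.04
finger_force: 0.0
```

Run:
```python
from h import *
to(-30,0,400)
```

```text
t 1.18 box [274.3 237.5 398.4] F box [ 0.6 -0.5] 0.0 
shift [-0.237  -0.3047 -0.0016] turn [-0.    -0.     0.002]
```

Call:
{"op": "carry_out", "data": {
  "plan": [
    {"rot":[0,0,0],"xyz":[-0.237,-0.305,0],"grip":255},
    {"rot":[0,0,0],"xyz":[-0.237,-0.305,0],"grip":255},
    {"rot":[0,0,0],"xyz":[-0.237,-0.305,0],"grip":255},
    {"rot":[0,0,0],"xyz":[-0.237,-0.305,0],"grip":255},
    {"rot":[0,0,0],"xyz":[-0.237,-0.305,0],"grip":255},
    {"rot":[0,0,0],"xyz":[-0.237,-0.305,0],"grip":255},
    {"rot":[0,0,0],"xyz":[-0.237,-0.305,0],"grip":255},
    {"rot":[0,0,0],"xyz":[-0.237,-0.305,0],"grip":255}
  ]
}}

```text
clock: 1.85
tool_pos: [0.5451, -0.0272, 0.3983]
eef_rot: [0.101, 0.995, 0.0, -0.0]
contact_force: [0.0, 0.5, -0.3]
opening: 0.003
finger_force: 0.0
```

Call:
{"op": "carry_out", "data": {
  "plan": [
    {"rot":[0,0,0],"xyz":[-0.013,-0.016,0],"grip":255},
    {"rot":[0,0,0],"xyz":[-0.013,-0.016,0],"grip":255},
    {"rot":[0,0,0],"xyz":[-0.013,-0.016,0],"grip":255}
  ]
}}

```text
clock: 2.1
tool_pos: [0.5543, -0.0445, 0.3978]
eef_rot: [0.102, 0.995, 0.0, -0.001]
contact_force: [-0.8, -0.3, -0.0]
opening: 0.007
finger_force: 0.0
```

Run:
```python
from h import *
to(-30,0,400)
cv2.imwrite('pics/w1.png',r.snapshot('wrist')[:,:,::-1])
```

```text
t 2.1 box [ -3.6  20.2 397.8] F box [-0.5  0.7] -0.0 
shift [-0.0203 -0.0264 -0.0023] turn [-0.    -0.002 -0.001]
```

View pics/w1.png

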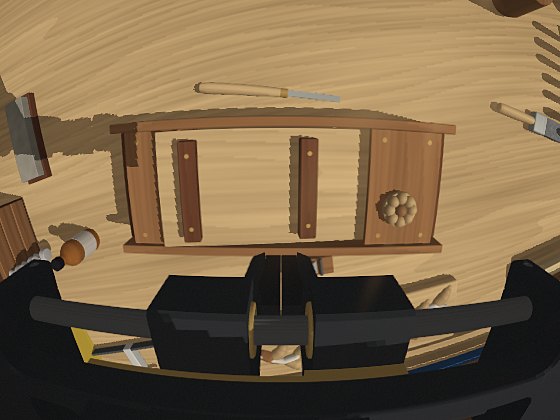

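The wrist view shows crossbar 1 spanning columns 178–200 and crossbar 2 spanning 300–318 at about row 188. The +x board's inner edge runs (369,130)–(363,244), the wall corners are (111,128), (456,128), (441,250) and (124,251), and the fingertips are at about (281,256).

Run:
```python
from h import *
s=r.get_state(); P=(s['tool_pos'],R.from_quat(s['eef_rot']))
b=lambda L,z:[box(p).round() for p in cast('wrist',L,z,P)]
print('wall',b([(111,128),(456,128),(441,250),(124,251)],.115))
print('cb1',b([(179,190),(200,190)],.135),'cb2',b([(300,188),(318,188)],.118),'+board',b([(369,130),(363,244)],.107))
to(-10,0,200);to(-10,0,150)
```

```text
wall [array([-244.,   92.,  115.]), array([252.,  94., 115.]), array([252., -95., 115.]), array([-246.,  -98.,  115.])]
cb1 [array([-136.,    3.,  135.]), array([-107.,    2.,  135.])] cb2 [array([ 25.,   1., 118.]), array([ 50.,   1., 118.])] +board [array([120.,  81., 107.]), array([122., -85., 107.])]
t 2.15 box [ -1.9  20.9 398. ] F box [ 0.4 -0. ] -0.4 
shift [-0.0212 -0.0083  0.198 ] turn [ 0.001 -0.002  0.002]
t 2.15 box [ -1.9  20.9 398. ] F box [ 0.4 -0. ] -0.4 
shift [-0.0213 -0.0084  0.248 ] turn [ 0.001 -0.002  0.002]
```

Both views agree to about 3 mm. Descending.

Call:
{"op": "carry_out", "data": {
  "plan": [
    {"rot":[0,0,0],"xyz":[-0.02,-0.008,0.04],"grip":255},
    {"rot":[0,0,0],"xyz":[-0.02,-0.008,0.08],"grip":255},
    {"rot":[0,0,0],"xyz":[-0.02,-0.008,0.12],"grip":255},
    {"rot":[0,0,0],"xyz":[-0.02,-0.008,0.16],"grip":255},
    {"rot":[0,0,0],"xyz":[-0.02,-0.008,0.2],"grip":255},
    {"rot":[0,0,0],"xyz":[-0.02,-0.008,0.24],"grip":255},
    {"rot":[0,0,0],"xyz":[-0.02,-0.008,0.255],"grip":255},
    {"rot":[0,0,0],"xyz":[-0.02,-0.008,0.255],"grip":255}
  ]
}}

```text
clock: 2.82
tool_pos: [0.569, -0.0525, 0.14]
eef_rot: [0.099, 0.995, 0.001, -0.004]
contact_force: [-0.2, 0.7, -0.0]
opening: 0.006
finger_force: 0.0
```

Run:
```python
from h import *
to(-5,0,108)
```

```text
t 2.82 box [ -8.4   4.2 140. ] F box [0.6 0.4] -0.0 
shift [-0.0045  0.0034  0.0319] turn [ 0.    -0.009  0.005]
```

Call:
{"op": "carry_out", "data": {
  "plan": [
    {"rot":[0,0,0],"xyz":[-0.004,0.002,0.015],"grip":255},
    {"rot":[0,0,0],"xyz":[-0.004,0.002,0.024],"grip":255},
    {"rot":[0,0,0],"xyz":[-0.004,0.002,0.028],"grip":255},
    {"rot":[0,0,0],"xyz":[-0.004,0.002,0.031],"grip":255},
    {"rot":[0,0,0],"xyz":[-0.004,0.002,0.031],"grip":255},
    {"rot":[0,0,0],"xyz":[-0.004,0.002,0.031],"grip":255}
  ]
}}

```text
clock: 3.32
tool_pos: [0.577, -0.0541, 0.1135]
eef_rot: [0.101, 0.995, 0.0, 0.001]
contact_force: [-0.4, 0.0, 0.4]
opening: 0.005
finger_force: 0.0
```

Run:
```python
from h import *
to(5,0,107)
cv2.imwrite('pics/s1.png',cv2.resize(r.snapshot('scene')[160:320,160:400,::-1],None,fx=3,fy=3))
```

```text
t 3.32 box [ -8.3  -4.  113.5] F box [-0.   0.4] 0.4 
shift [0.004  0.0133 0.0065] turn [0.    0.001 0.001]
```

View pics/s1.png

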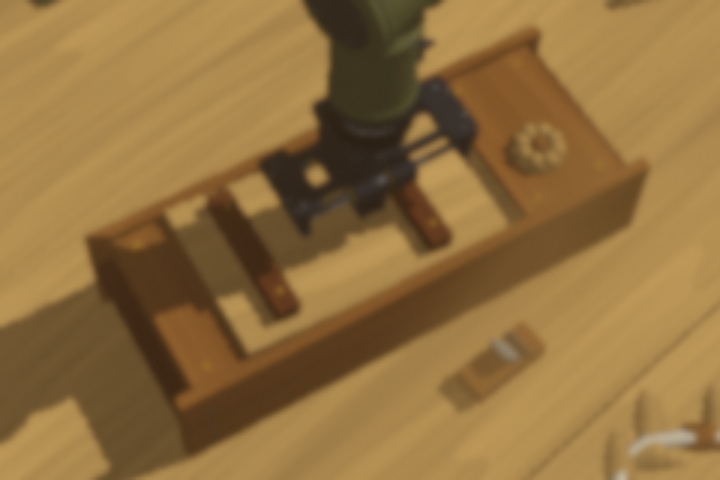

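The scene view shows the fingertips inside the opening between the two crossbars, just short of crossbar 2, with the lid undisturbed. I'll lower a little, then feel for the bar.

Call:
{"op": "carry_out", "data": {
  "plan": [
    {"rot":[0,0,0],"xyz":[0.002,0.003,0.003],"grip":255},
    {"rot":[0,0,0],"xyz":[0.004,0.006,0.006],"grip":255},
    {"rot":[0,0,0],"xyz":[0.004,0.008,0.006],"grip":255},
    {"rot":[0,0,0],"xyz":[0.004,0.009,0.006],"grip":255},
    {"rot":[0,0,0],"xyz":[0.004,0.01,0.006],"grip":255},
    {"rot":[0,0,0],"xyz":[0.004,0.01,0.006],"grip":255}
  ]
}}

```text
clock: 3.87
tool_pos: [0.575, -0.0432, 0.1068]
eef_rot: [0.1, 0.995, 0.0, 0.0]
contact_force: [-1.0, 1.2, -0.7]
opening: 0.007
finger_force: 0.0
```

Run:
```python
from h import *
to(20,0,107)
```

```text
t 3.87 box [  1.9   0.2 106.8] F box [1.  1.2] -0.7 
shift [-0.0002  0.0181 -0.0002] turn [0.    0.    0.002]
```

Call:
{"op": "carry_out", "data": {
  "plan": [
    {"rot":[0,0,0],"xyz":[0,0.002,0],"grip":255},
    {"rot":[0,0,0],"xyz":[0,0.004,0],"grip":255},
    {"rot":[0,0,0],"xyz":[0,0.006,0],"grip":255},
    {"rot":[0,0,0],"xyz":[0,0.008,0],"grip":255},
    {"rot":[0,0,0],"xyz":[0,0.01,0],"grip":255},
    {"rot":[0,0,0],"xyz":[0,0.012,0],"grip":255},
    {"rot":[0,0,0],"xyz":[0,0.014,0],"grip":255},
    {"rot":[0,0,0],"xyz":[0,0.016,0],"grip":255}
  ]
}}

```text
clock: 4.53
tool_pos: [0.5779, -0.0278, 0.1066]
eef_rot: [0.101, 0.995, -0.0, -0.0]
contact_force: [-0.6, -2.2, -1.3]
opening: 0.006
finger_force: 0.6
```

Run:
```python
from h import *
to(20,0,107)
```

```text
t 4.53 box [ 17.6   0.4 106.6] F box [-2.3  0.2] -1.3 
shift [-0.0004  0.0024 -0.0004] turn [-0.    -0.     0.001]
```

Call:
{"op": "carry_out", "data": {
  "plan": [
    {"rot":[0,0,0],"xyz":[0,0.002,0],"grip":255},
    {"rot":[0,0,0],"xyz":[0,0.004,0],"grip":255},
    {"rot":[0,0,0],"xyz":[0,0.006,0],"grip":255},
    {"rot":[0,0,0],"xyz":[0,0.008,0],"grip":255},
    {"rot":[0,0,0],"xyz":[0,0.01,0],"grip":255},
    {"rot":[0,0,0],"xyz":[0,0.012,0],"grip":255},
    {"rot":[0,0,0],"xyz":[0,0.014,0],"grip":255},
    {"rot":[0,0,0],"xyz":[0,0.016,0],"grip":255}
  ]
}}

```text
clock: 5.2
tool_pos: [0.5813, -0.012, 0.1067]
eef_rot: [0.101, 0.995, 0.0, 0.0]
contact_force: [-0.7, -0.5, -1.1]
opening: 0.006
finger_force: 0.6
```

Run:
```python
from h import *
to(50,0,106)
cv2.imwrite('pics/s2.png',cv2.resize(r.snapshot('scene')[160:320,160:400,::-1],None,fx=3,fy=3))
```

```text
t 5.2 box [ 33.7   0.3 106.7] F box [-0.7  0.5] -1.1 
shift [-0.0003  0.0163  0.0007] turn [0.    0.    0.001]
```

View pics/s2.png

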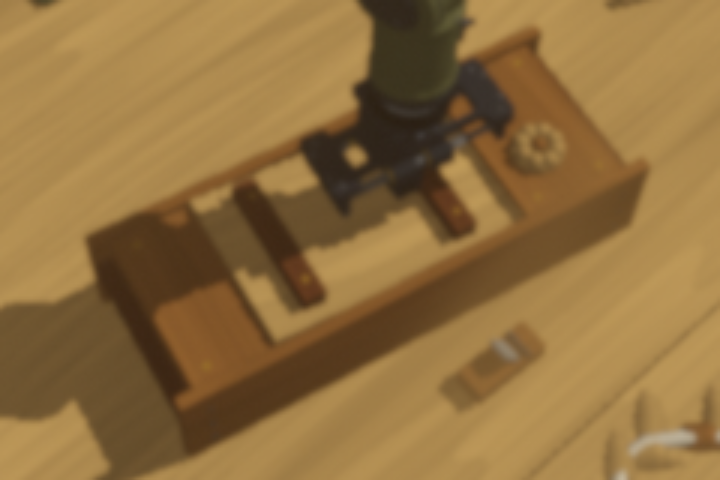

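The scene shows the lid sliding with the finger (crossbar 1 has moved towards +x) and nothing else moved. Continuing.

Call:
{"op": "carry_out", "data": {
  "plan": [
    {"rot":[0,0,0],"xyz":[0,0.002,0],"grip":255},
    {"rot":[0,0,0],"xyz":[0,0.004,0],"grip":255},
    {"rot":[0,0,0],"xyz":[0,0.006,0],"grip":255},
    {"rot":[0,0,0],"xyz":[0,0.008,0],"grip":255},
    {"rot":[0,0,0],"xyz":[0,0.01,0.0005],"grip":255},
    {"rot":[0,0,0],"xyz":[0,0.012,0.001],"grip":255},
    {"rot":[0,0,0],"xyz":[0,0.014,0.001],"grip":255},
    {"rot":[0,0,0],"xyz":[0,0.016,0.001],"grip":255}
  ]
}}

```text
clock: 5.92
tool_pos: [0.5847, 0.0033, 0.1059]
eef_rot: [0.101, 0.995, -0.0, 0.0]
contact_force: [-0.7, -2.7, 1.7]
opening: 0.005
finger_force: 1.5
```

Call:
{"op": "carry_out", "data": {
  "plan": [
    {"rot":[0,0,0],"xyz":[0,0.002,0],"grip":255},
    {"rot":[0,0,0],"xyz":[0,0.004,0],"grip":255},
    {"rot":[0,0,0],"xyz":[0,0.006,0.0005],"grip":255},
    {"rot":[0,0,0],"xyz":[0,0.008,0.001],"grip":255},
    {"rot":[0,0,0],"xyz":[0,0.01,0.001],"grip":255},
    {"rot":[0,0,0],"xyz":[0,0.011,0.001],"grip":255},
    {"rot":[0,0,0],"xyz":[0,0.012,0.001],"grip":255}
  ]
}}

```text
clock: 6.5
tool_pos: [0.5869, 0.0157, 0.1046]
eef_rot: [0.101, 0.995, 0.0, -0.0]
contact_force: [-1.4, -3.1, 1.4]
opening: 0.005
finger_force: 1.6
```

Run:
```python
from h import *
to(70,0,104)
```

```text
t 6.5 box [ 62.    0.4 104.6] F box [-3.3  0.7] 1.4 
shift [-0.0004  0.008   0.0006] turn [ 0.    -0.     0.002]
```

Call:
{"op": "carry_out", "data": {
  "plan": [
    {"rot":[0,0,0],"xyz":[0,0.001,-0.001],"grip":255},
    {"rot":[0,0,0],"xyz":[0,0.002,-0.001],"grip":255},
    {"rot":[0,0,0],"xyz":[0,0.003,-0.001],"grip":255},
    {"rot":[0,0,0],"xyz":[0,0.004,-0.001],"grip":255},
    {"rot":[0,0,0],"xyz":[0,0.005,-0.001],"grip":255},
    {"rot":[0,0,0],"xyz":[0,0.006,-0.001],"grip":255},
    {"rot":[0,0,0],"xyz":[0,0.007,-0.001],"grip":255},
    {"rot":[0,0,0],"xyz":[0,0.008,-0.001],"grip":255}
  ]
}}

```text
clock: 7.17
tool_pos: [0.5884, 0.023, 0.1057]
eef_rot: [0.101, 0.995, -0.0, -0.0]
contact_force: [0.1, -2.6, 0.3]
opening: 0.007
finger_force: 0.8
```

Run:
```python
from h import *
to(75,0,104)
cv2.imwrite('pics/s3.png',cv2.resize(r.snapshot('scene')[160:320,160:400,::-1],None,fx=3,fy=3))
```

```text
t 7.17 box [ 69.4   0.4 105.7] F box [-2.5 -0.7] 0.3 
shift [-0.0004  0.0056  0.0017] turn [-0.    -0.     0.001]
```

View pics/s3.png

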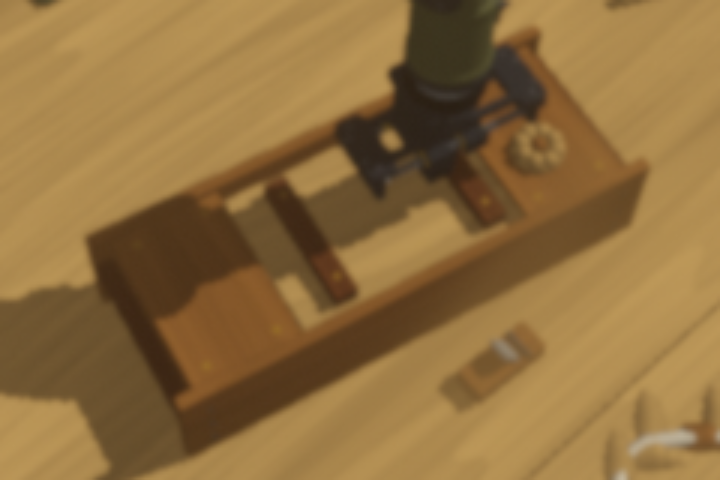

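The lid's raised end has passed the -x board's inner edge and seems to have dropped: only a narrow gap of lid is left beyond crossbar 1, and its shadow is tight. I'll push 4 mm more for margin, then check crossbar 1's height from two views.

Call:
{"op": "carry_out", "data": {
  "plan": [
    {"rot":[0,0,0],"xyz":[0,0.001,0.0005],"grip":255},
    {"rot":[0,0,0],"xyz":[0,0.002,0.001],"grip":255},
    {"rot":[0,0,0],"xyz":[0,0.003,0.001],"grip":255},
    {"rot":[0,0,0],"xyz":[0,0.004,0.001],"grip":255},
    {"rot":[0,0,0],"xyz":[0,0.004,0.001],"grip":255}
  ]
}}

```text
clock: 7.63
tool_pos: [0.5892, 0.0253, 0.1053]
eef_rot: [0.101, 0.995, -0.001, 0.0]
contact_force: [-2.5, -5.4, 6.0]
opening: 0.004
finger_force: 4.1
```

Run:
```python
from h import *
to(-20,0,101)
a=r.snapshot('scene')[...,::-1];b=r.snapshot('top')[...,::-1]
cv2.imwrite('pics/st.png',np.hstack([cv2.resize(a[210:290,230:330],None,fx=4,fy=4,interpolation=2),cv2.resize(b[170:250,285:385],None,fx=4,fy=4,interpolation=2)]))
```

```text
t 7.63 box [7.190e+01 1.000e-01 1.053e+02] F box [-5.8  1.4] 6.0 
shift [-0.0001 -0.0919  0.0045] turn [-0.002  0.     0.   ]
```

View pics/st.png

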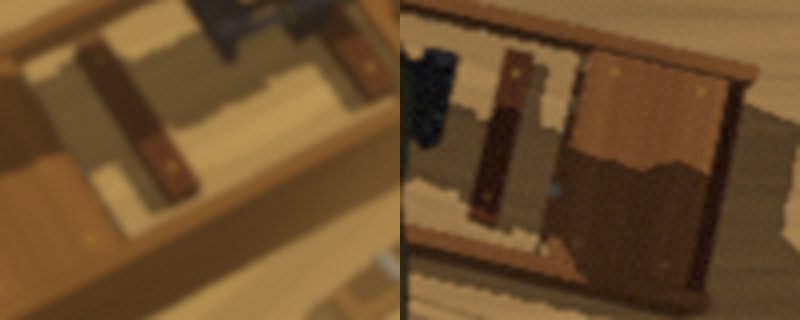

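Crossbar 1's +x-world nail is at (172,167) in the left (scene) crop and (516,73) in the right (top) crop. In the top crop a dark gap is visible between the lid end and the board, at about (575,90). I'll triangulate the nail.

Run:
```python
from h import *
for z in (.105,.11,.115,.12,.125,.13):
    print(z,box(cast('scene',[(230+172/4-.4,210+167/4-.4)],z)[0]).round(1),box(cast('top',[(285+116/4-.4,170+73/4-.4)],z)[0]).round(1))
f=lambda u,v,z:box(cast('top',[(285+(u-400)/4-.4,170+v/4-.4)],z)[0]).round(1)
print('cb1 -x face',f(532,53,.108),f(494,225,.108),'lid end',f(578,55,.088),f(542,250,.088), 'board',f(586,55,.107))
```

```text
0.105 [-63.6 -49.2 105. ] [-65.3 -51.4 105. ]
0.11 [-65.  -51.5 110. ] [-65.2 -50.3 110. ]
0.115 [-66.4 -53.9 115. ] [-65.  -49.2 115. ]
0.12 [-67.8 -56.2 120. ] [-64.9 -48.  120. ]
0.125 [-69.2 -58.5 125. ] [-64.7 -46.9 125. ]
0.13 [-70.5 -60.8 130. ] [-64.6 -45.8 130. ]
cb1 -x face [-74.  -69.3 108. ] [-74.8  70.7 108. ] lid end [-111.   -80.8   88. ] [-116.6   78.9   88. ] board [-115.8  -77.6  107. ]
```

The nail triangulates to z ≈ 109 mm, so the lid lies flat (it would be about 130 if still riding up), with its origin at about 44. I'll back off, lower between the bars, and push crossbar 1 towards -x.

Call:
{"op": "carry_out", "data": {
  "plan": [
    {"rot":[0,0,0],"xyz":[0,-0.01,0],"grip":255},
    {"rot":[0,0,0],"xyz":[0,-0.03,0],"grip":255},
    {"rot":[0,0,0],"xyz":[0,-0.05,0],"grip":255},
    {"rot":[0,0,0],"xyz":[0,-0.07,0.003],"grip":255},
    {"rot":[0,0,0],"xyz":[0,-0.08,0.006],"grip":255},
    {"rot":[0,0,0],"xyz":[0,-0.08,0.007],"grip":255},
    {"rot":[0,0,0],"xyz":[0,-0.08,0.007],"grip":255}
  ]
}}

```text
clock: 8.32
tool_pos: [0.5733, -0.0507, 0.0973]
eef_rot: [0.101, 0.995, 0.001, -0.0]
contact_force: [0.3, -0.2, -0.3]
opening: 0.009
finger_force: 0.0
```

Run:
```python
from h import *
to(-30,0,98)
```

```text
t 8.32 box [-5.8  0.4 97.3] F box [-0.1 -0.3] -0.3 
shift [-0.0003 -0.0242 -0.0007] turn [ 0.001 -0.     0.001]
```

Call:
{"op": "carry_out", "data": {
  "plan": [
    {"rot":[0,0,0],"xyz":[0,-0.01,0],"grip":255},
    {"rot":[0,0,0],"xyz":[0,-0.018,0],"grip":255},
    {"rot":[0,0,0],"xyz":[0,-0.024,0],"grip":255},
    {"rot":[0,0,0],"xyz":[0,-0.028,0],"grip":255},
    {"rot":[0,0,0],"xyz":[0,-0.031,0],"grip":255},
    {"rot":[0,0,0],"xyz":[0,-0.034,0],"grip":255},
    {"rot":[0,0,0],"xyz":[0,-0.037,0],"grip":255},
    {"rot":[0,0,0],"xyz":[0,-0.04,0],"grip":255}
  ]
}}

```text
clock: 8.98
tool_pos: [0.5655, -0.0897, 0.0978]
eef_rot: [0.1, 0.995, 0.001, 0.0]
contact_force: [-0.1, 2.2, 0.7]
opening: 0.001
finger_force: 1.1
```

Call:
{"op": "carry_out", "data": {
  "plan": [
    {"rot":[0,0,0],"xyz":[0,-0.003,0],"grip":255},
    {"rot":[0,0,0],"xyz":[0,-0.006,0],"grip":255},
    {"rot":[0,0,0],"xyz":[0,-0.009,0],"grip":255},
    {"rot":[0,0,0],"xyz":[0,-0.012,0],"grip":255},
    {"rot":[0,0,0],"xyz":[0,-0.015,0],"grip":255},
    {"rot":[0,0,0],"xyz":[0,-0.018,0],"grip":255},
    {"rot":[0,0,0],"xyz":[0,-0.021,0],"grip":255},
    {"rot":[0,0,0],"xyz":[0,-0.024,0],"grip":255}
  ]
}}

```text
clock: 9.65
tool_pos: [0.5604, -0.1143, 0.0977]
eef_rot: [0.101, 0.995, 0.0, 0.0]
contact_force: [0.6, 2.3, 1.2]
opening: 0.006
finger_force: 1.3
```

Run:
```python
from h import *
to(-84,0,98)
```

```text
t 9.65 box [-70.7   0.1  97.7] F box [ 2.4 -0.2] 1.2 
shift [-0.0001 -0.0133 -0.0003] turn [0.    0.    0.001]
```

Call:
{"op": "carry_out", "data": {
  "plan": [
    {"rot":[0,0,0],"xyz":[0,-0.0015,0],"grip":255},
    {"rot":[0,0,0],"xyz":[0,-0.003,0],"grip":255},
    {"rot":[0,0,0],"xyz":[0,-0.0045,0],"grip":255},
    {"rot":[0,0,0],"xyz":[0,-0.006,0],"grip":255},
    {"rot":[0,0,0],"xyz":[0,-0.0075,0],"grip":255},
    {"rot":[0,0,0],"xyz":[0,-0.009,0],"grip":255},
    {"rot":[0,0,0],"xyz":[0,-0.01,0],"grip":255}
  ]
}}

```text
clock: 10.23
tool_pos: [0.5584, -0.1241, 0.0977]
eef_rot: [0.101, 0.995, 0.0, 0.0]
contact_force: [-0.1, 3.0, 1.6]
opening: 0.007
finger_force: 1.5
```

Call:
{"op": "carry_out", "data": {
  "plan": [
    {"rot":[0,0,0],"xyz":[0,-0.001,0],"grip":255},
    {"rot":[0,0,0],"xyz":[0,-0.002,0],"grip":255},
    {"rot":[0,0,0],"xyz":[0,-0.003,0],"grip":255}
  ]
}}

```text
clock: 10.48
tool_pos: [0.558, -0.1257, 0.0977]
eef_rot: [0.1, 0.995, 0.001, 0.0]
contact_force: [0.9, 6.7, 2.1]
opening: 0.007
finger_force: 3.3
```

Run:
```python
from h import *
to(-84,0,98)
```

```text
t 10.48 box [-82.3   0.1  97.7] F box [6.7 0.5] 2.1 
shift [-0.0001 -0.0017 -0.0003] turn [0.002 0.    0.002]
```

Call:
{"op": "carry_out", "data": {
  "plan": [
    {"rot":[0,0,0],"xyz":[0,-0.0007,0],"grip":255},
    {"rot":[0,0,0],"xyz":[0,-0.001,0],"grip":255},
    {"rot":[0,0,0],"xyz":[0,-0.001,0],"grip":255}
  ]
}}

```text
clock: 10.73
tool_pos: [0.558, -0.1257, 0.0977]
eef_rot: [0.1, 0.995, 0.001, 0.0]
contact_force: [0.8, 6.2, 1.7]
opening: 0.004
finger_force: 3.3
```

Call:
{"op": "carry_out", "data": {
  "plan": [
    {"rot":[0,0,0],"xyz":[0,0.015,0],"grip":255},
    {"rot":[0,0,0],"xyz":[0,0.03,0],"grip":255},
    {"rot":[0,0,0],"xyz":[0,0.03,-0.04],"grip":255},
    {"rot":[0,0,0],"xyz":[0,0.03,-0.08],"grip":255},
    {"rot":[0,0,0],"xyz":[0,0.03,-0.12],"grip":255},
    {"rot":[0,0,0],"xyz":[0,0.03,-0.16],"grip":255},
    {"rot":[0,0,0],"xyz":[0,0.03,-0.2],"grip":255},
    {"rot":[0,0,0],"xyz":[0,0.03,-0.24],"grip":255}
  ]
}}

```text
clock: 11.4
tool_pos: [0.5625, -0.1001, 0.3396]
eef_rot: [0.102, 0.995, -0.001, -0.001]
contact_force: [0.5, -0.2, 0.4]
opening: 0.003
finger_force: 0.0
```

Run:
```python
from h import *
to(-30,0,300)
a=r.snapshot('wrist')[...,::-1];b=r.snapshot('scene')[...,::-1]
cv2.imwrite('pics/f.png',np.hstack([cv2.resize(b[160:320,160:400],(480,320)),cv2.resize(a,(320,320))*0+cv2.resize(a[60:270,100:460],(320,320))]))
```

```text
t 11.4 box [-56.3   1.  339.6] F box [-0.  -0.6] 0.4 
shift [-0.001   0.0264  0.0395] turn [-0.002 -0.001 -0.   ]
```

View pics/f.png

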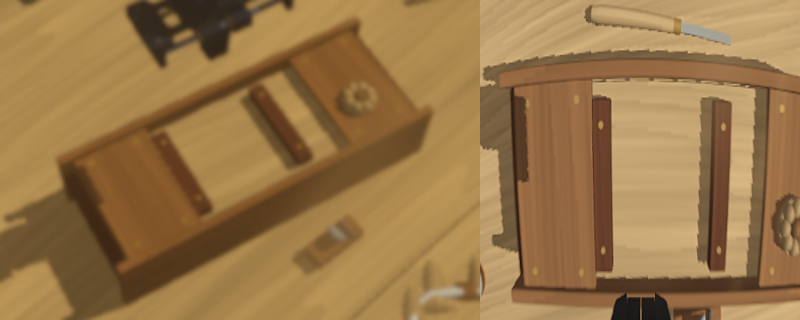

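In both views crossbar 1 lies flush against the -x board's edge (wrist crop, column ~595), both lid ends are under the boards, and the rosette, plane and chisel are where they were. The stop was firm (TCP held still at 6–7 N).

```bash
python3 -c "
from plant import r
print(r.finish_job())"
```

```text
the job is handed in; nothing more can be done
None
```

The lid was pushed to +x until it dropped flat, then slid back until crossbar 1 stopped against the -x board, so both ends are now under the end boards; nothing else visibly moved, and the job was handed in at about 11.5 s.

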